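# Cooled bud vases to the display rack

### The arm

A 6-joint arm with a two-finger parallel gripper is mounted at the origin on the work surface. World frame = base frame: x ahead of the robot, y to its left, z up, the work surface at z = 0. Lengths are in m, angles in rad, forces in N, time in s.
With the tool pointing down it reaches from about 0.325 to 0.775 m from the base axis. Payload 5.5 kg.
Tool frame: the origin (TCP) lies between the finger pads; the fingertips stand 8 mm ahead of it and the grasp point (between the pads) lies 11 mm behind it (tcp_to_tips is the distance from the TCP to the fingertips, in m); z points along the fingers, y is the line along which they close (so a half turn about z gives the same grasp; the last joint's range is limited). The gripper opens to 88 mm and grips with 3 to 60 N. Pads are 20 mm wide; open, the fingers measure 115 mm over their backs; the gripper's body (75 mm by 178 mm) begins 61 mm behind the grasp point.
Start: joints at [-1.229, 0.091, 1.231, -0, 1.82, -0.057], TCP at [0.233, -0.553, 0.231] pointing down, gripper open.
Joint ranges: [-2.87, 2.87], [-0.86, 2.18], [0.17, 2.46], [-1.51, 4.65], [0.06, 2.69], [-2.65, 2.65]. Speed limits (rad/s): [2.57, 2.57, 3.01, 3.14, 3.14, 3.14].

### API

Orientations are given as a unit quaternion [w, x, y, z].
In Python, from bench import * gives the robot as it stands. Calls block until the motion is done:
- move_to(position, orientation): joint-space move of the TCP to a pose.
- move_l(position, speed=0.15, orientation=None): straight line of the TCP; orientation=None keeps the orientation; speed is the mean speed in m/s.
- movej(angles): joint-space move.
- gripper_open() and close(): open the fingers fully, or close them until they stop; the grip force is fixed at half the most.
- hold(seconds).
- inverse_kinematics(position, orientation): joint angles nearest the present ones, or None.
- state(): the state.
- get_image(name): name is "side" or "top" or "wrist"; returns a dict with "frame" (400x640x3 uint8, blue, green, red), "depth" (400x640 float32, m along the optical axis (not along the pixel's ray), 0 where there is no reading), "camera_matrix" (3x3 intrinsics, pixels), "view" (4x4, takes a point from world to camera coordinates). Camera axes: x right, y up, looking along -z (the intrinsics and any distortion apply to the point x, -y, -z); pixel columns grow to the right and rows downward; lengths in m; the calibration is good to about 2 mm. A picture is of the moment at which its call begins.
A pose or a line that the arm cannot do raises IKError and nothing moves.
- job_done(): hands the job in; it is judged then, once.
The state is a dict: "time": time; "joint_pos": joint angles; "dq": joint speeds; "joint_torque": joint torques, N m; "ee_pos": TCP position; "ee_rot": TCP orientation; "ft_force": force on the tool from outside, world axes, zero at the start; "moment": the same for the moment, N m; "finger_gap": finger opening in m; "finger_force": force on a finger pad.
Only numpy, scipy, OpenCV 4.12 (cv2) and the standard library are available. Lean on these libraries where they do the work, as an engineer would, in place of code of your own. Each camera call takes 0.05 s, during which the arm holds its last target. There are 200 camera calls.

### The job

Move the four glass bud vases from the light wooden cooling rack to the dark display rack, keeping their order counted from the yellow end blocks: the vase nearest the yellow end of the cooling rack goes on the cork place nearest the yellow end of the display rack, and so on down the row. Stand each vase upright in the middle of its place, and do not tip or drop any: they are glass.

Things in the scene. Friction and masses are not known exactly. Their poses are not given: they have to be found in the camera images.
- red_vase_center (a point): loose red glass bud vase, upright, 75 mm tall, about 0.12 kg (0.08 to 0.17): a round body of diameter 38 mm from the foot up to 45 mm, then a slim neck and a 26 mm lip. Point: on its axis, half-way up, 37.5 mm above its foot; z up along the axis. At the start it stands on the tile of its colour on the cooling rack.
- blue_vase_center (a point): loose blue glass bud vase, upright, 75 mm tall, about 0.12 kg (0.08 to 0.17): a round body of diameter 38 mm from the foot up to 45 mm, then a slim neck and a 26 mm lip. Point: on its axis, half-way up, 37.5 mm above its foot; z up along the axis. At the start it stands on the tile of its colour on the cooling rack.
- green_vase_center (a point): loose green glass bud vase, upright, 75 mm tall, about 0.12 kg (0.08 to 0.17): a round body of diameter 38 mm from the foot up to 45 mm, then a slim neck and a 26 mm lip. Point: on its axis, half-way up, 37.5 mm above its foot; z up along the axis. At the start it stands on the tile of its colour on the cooling rack.
- white_vase_center (a point): loose white glass bud vase, upright, 75 mm tall, about 0.12 kg (0.08 to 0.17): a round body of diameter 38 mm from the foot up to 45 mm, then a slim neck and a 26 mm lip. Point: on its axis, half-way up, 37.5 mm above its foot; z up along the axis. At the start it stands on the tile of its colour on the cooling rack.
- red_tile: fixed red round tile under the red vase on the cooling rack, diameter 52 mm, 4 mm thick; origin: centre of its underside, 20 mm above the table. Tiles stand in a row, 70 mm apart. x: along the row, away from the rack's yellow end block, always at the end nearest the robot. Rack: light wood, 360 x 118 mm; side rails reach 28 mm, dowels between tiles 45 mm, end blocks 50 mm above the table.
- blue_tile: fixed blue round tile under the blue vase on the cooling rack, diameter 52 mm, 4 mm thick; origin: centre of its underside, 20 mm above the table. Tiles stand in a row, 70 mm apart. x: along the row, away from the rack's yellow end block, always at the end nearest the robot. Rack: light wood, 360 x 118 mm; side rails reach 28 mm, dowels between tiles 45 mm, end blocks 50 mm above the table.
- green_tile: fixed green round tile under the green vase on the cooling rack, diameter 52 mm, 4 mm thick; origin: centre of its underside, 20 mm above the table. Tiles stand in a row, 70 mm apart. x: along the row, away from the rack's yellow end block, always at the end nearest the robot. Rack: light wood, 360 x 118 mm; side rails reach 28 mm, dowels between tiles 45 mm, end blocks 50 mm above the table.
- white_tile: fixed white round tile under the white vase on the cooling rack, diameter 52 mm, 4 mm thick; origin: centre of its underside, 20 mm above the table. Tiles stand in a row, 70 mm apart. x: along the row, away from the rack's yellow end block, always at the end nearest the robot. Rack: light wood, 360 x 118 mm; side rails reach 28 mm, dowels between tiles 45 mm, end blocks 50 mm above the table.
- display_rack: fixed dark wooden rack, 360 x 118 mm, left or right of the cooling rack. Four places: cork discs of diameter 52 mm, tops (where a foot stands) 24 mm above the table, at x = -105, -35, 35, 105 mm, y = 0. Rails at y = +-55 mm reach 28 mm, dowels (diameter 8 mm) between places 45 mm, end blocks 50 mm above the table. Origin: centre of underside, at table height; x along the row, z up.
- yellow_end: fixed yellow end block of the display rack, 30 x 70 x 30 mm, at either end of it (a plain dark block at the other), centred 150 mm from the rack's middle along the row, so 45, 115, 185 and 255 mm from the four places. Origin: centre of its underside, 20 mm above the table.

How it is judged:
At the end, for the whole second after the job is handed in: Each vase stands upright (within 7 degrees) and at rest on the display rack, on the cork place whose rank from the yellow end block equals the rank its tile has from the yellow end (the robot's end) of the cooling rack, its axis within 12 mm of the place's centre along the row and across it (((x of red_tile in the frame of blue_tile below 0 m and x of red_tile in the frame of green_tile below 0 m and x of red_tile in the frame of white_tile below 0 m and horizontal distance between red_vase_center and yellow_end between 0.033 and 0.057 m) or (x of red_tile in the frame of blue_tile below 0 m and x of red_tile in the frame of green_tile below 0 m and x of red_tile in the frame of white_tile above 0 m and horizontal distance between red_vase_center and yellow_end between 0.103 and 0.127 m) or (x of red_tile in the frame of blue_tile below 0 m and x of red_tile in the frame of green_tile above 0 m and x of red_tile in the frame of white_tile below 0 m and horizontal distance between red_vase_center and yellow_end between 0.103 and 0.127 m) or (x of red_tile in the frame of blue_tile below 0 m and x of red_tile in the frame of green_tile above 0 m and x of red_tile in the frame of white_tile above 0 m and horizontal distance between red_vase_center and yellow_end between 0.173 and 0.197 m) or (x of red_tile in the frame of blue_tile above 0 m and x of red_tile in the frame of green_tile below 0 m and x of red_tile in the frame of white_tile below 0 m and horizontal distance between red_vase_center and yellow_end between 0.103 and 0.127 m) or (x of red_tile in the frame of blue_tile above 0 m and x of red_tile in the frame of green_tile below 0 m and x of red_tile in the frame of white_tile above 0 m and horizontal distance between red_vase_center and yellow_end between 0.173 and 0.197 m) or (x of red_tile in the frame of blue_tile above 0 m and x of red_tile in the frame of green_tile above 0 m and x of red_tile in the frame of white_tile below 0 m and horizontal distance between red_vase_center and yellow_end between 0.173 and 0.197 m) or (x of red_tile in the frame of blue_tile above 0 m and x of red_tile in the frame of green_tile above 0 m and x of red_tile in the frame of white_tile above 0 m and horizontal distance between red_vase_center and yellow_end between 0.243 and 0.267 m)) and y of red_vase_center in the frame of display_rack between -0.012 and 0.012 m and x of red_vase_center in the frame of display_rack between -0.125 and 0.125 m and z of red_vase_center in the frame of display_rack between 0.0555 and 0.0675 m and angle between each of red_vase_center, blue_vase_center, green_vase_center, white_vase_center's own z axis and vertical below 0.12 rad and linear speed of each of red_vase, blue_vase, green_vase, white_vase below 0.02 m/s and ((x of blue_tile in the frame of red_tile below 0 m and x of blue_tile in the frame of green_tile below 0 m and x of blue_tile in the frame of white_tile below 0 m and horizontal distance between blue_vase_center and yellow_end between 0.033 and 0.057 m) or (x of blue_tile in the frame of red_tile below 0 m and x of blue_tile in the frame of green_tile below 0 m and x of blue_tile in the frame of white_tile above 0 m and horizontal distance between blue_vase_center and yellow_end between 0.103 and 0.127 m) or (x of blue_tile in the frame of red_tile below 0 m and x of blue_tile in the frame of green_tile above 0 m and x of blue_tile in the frame of white_tile below 0 m and horizontal distance between blue_vase_center and yellow_end between 0.103 and 0.127 m) or (x of blue_tile in the frame of red_tile below 0 m and x of blue_tile in the frame of green_tile above 0 m and x of blue_tile in the frame of white_tile above 0 m and horizontal distance between blue_vase_center and yellow_end between 0.173 and 0.197 m) or (x of blue_tile in the frame of red_tile above 0 m and x of blue_tile in the frame of green_tile below 0 m and x of blue_tile in the frame of white_tile below 0 m and horizontal distance between blue_vase_center and yellow_end between 0.103 and 0.127 m) or (x of blue_tile in the frame of red_tile above 0 m and x of blue_tile in the frame of green_tile below 0 m and x of blue_tile in the frame of white_tile above 0 m and horizontal distance between blue_vase_center and yellow_end between 0.173 and 0.197 m) or (x of blue_tile in the frame of red_tile above 0 m and x of blue_tile in the frame of green_tile above 0 m and x of blue_tile in the frame of white_tile below 0 m and horizontal distance between blue_vase_center and yellow_end between 0.173 and 0.197 m) or (x of blue_tile in the frame of red_tile above 0 m and x of blue_tile in the frame of green_tile above 0 m and x of blue_tile in the frame of white_tile above 0 m and horizontal distance between blue_vase_center and yellow_end between 0.243 and 0.267 m)) and y of blue_vase_center in the frame of display_rack between -0.012 and 0.012 m and x of blue_vase_center in the frame of display_rack between -0.125 and 0.125 m and z of blue_vase_center in the frame of display_rack between 0.0555 and 0.0675 m and ((x of green_tile in the frame of red_tile below 0 m and x of green_tile in the frame of blue_tile below 0 m and x of green_tile in the frame of white_tile below 0 m and horizontal distance between green_vase_center and yellow_end between 0.033 and 0.057 m) or (x of green_tile in the frame of red_tile below 0 m and x of green_tile in the frame of blue_tile below 0 m and x of green_tile in the frame of white_tile above 0 m and horizontal distance between green_vase_center and yellow_end between 0.103 and 0.127 m) or (x of green_tile in the frame of red_tile below 0 m and x of green_tile in the frame of blue_tile above 0 m and x of green_tile in the frame of white_tile below 0 m and horizontal distance between green_vase_center and yellow_end between 0.103 and 0.127 m) or (x of green_tile in the frame of red_tile below 0 m and x of green_tile in the frame of blue_tile above 0 m and x of green_tile in the frame of white_tile above 0 m and horizontal distance between green_vase_center and yellow_end between 0.173 and 0.197 m) or (x of green_tile in the frame of red_tile above 0 m and x of green_tile in the frame of blue_tile below 0 m and x of green_tile in the frame of white_tile below 0 m and horizontal distance between green_vase_center and yellow_end between 0.103 and 0.127 m) or (x of green_tile in the frame of red_tile above 0 m and x of green_tile in the frame of blue_tile below 0 m and x of green_tile in the frame of white_tile above 0 m and horizontal distance between green_vase_center and yellow_end between 0.173 and 0.197 m) or (x of green_tile in the frame of red_tile above 0 m and x of green_tile in the frame of blue_tile above 0 m and x of green_tile in the frame of white_tile below 0 m and horizontal distance between green_vase_center and yellow_end between 0.173 and 0.197 m) or (x of green_tile in the frame of red_tile above 0 m and x of green_tile in the frame of blue_tile above 0 m and x of green_tile in the frame of white_tile above 0 m and horizontal distance between green_vase_center and yellow_end between 0.243 and 0.267 m)) and y of green_vase_center in the frame of display_rack between -0.012 and 0.012 m and x of green_vase_center in the frame of display_rack between -0.125 and 0.125 m and z of green_vase_center in the frame of display_rack between 0.0555 and 0.0675 m and ((x of white_tile in the frame of red_tile below 0 m and x of white_tile in the frame of blue_tile below 0 m and x of white_tile in the frame of green_tile below 0 m and horizontal distance between white_vase_center and yellow_end between 0.033 and 0.057 m) or (x of white_tile in the frame of red_tile below 0 m and x of white_tile in the frame of blue_tile below 0 m and x of white_tile in the frame of green_tile above 0 m and horizontal distance between white_vase_center and yellow_end between 0.103 and 0.127 m) or (x of white_tile in the frame of red_tile below 0 m and x of white_tile in the frame of blue_tile above 0 m and x of white_tile in the frame of green_tile below 0 m and horizontal distance between white_vase_center and yellow_end between 0.103 and 0.127 m) or (x of white_tile in the frame of red_tile below 0 m and x of white_tile in the frame of blue_tile above 0 m and x of white_tile in the frame of green_tile above 0 m and horizontal distance between white_vase_center and yellow_end between 0.173 and 0.197 m) or (x of white_tile in the frame of red_tile above 0 m and x of white_tile in the frame of blue_tile below 0 m and x of white_tile in the frame of green_tile below 0 m and horizontal distance between white_vase_center and yellow_end between 0.103 and 0.127 m) or (x of white_tile in the frame of red_tile above 0 m and x of white_tile in the frame of blue_tile below 0 m and x of white_tile in the frame of green_tile above 0 m and horizontal distance between white_vase_center and yellow_end between 0.173 and 0.197 m) or (x of white_tile in the frame of red_tile above 0 m and x of white_tile in the frame of blue_tile above 0 m and x of white_tile in the frame of green_tile below 0 m and horizontal distance between white_vase_center and yellow_end between 0.173 and 0.197 m) or (x of white_tile in the frame of red_tile above 0 m and x of white_tile in the frame of blue_tile above 0 m and x of white_tile in the frame of green_tile above 0 m and horizontal distance between white_vase_center and yellow_end between 0.243 and 0.267 m)) and y of white_vase_center in the frame of display_rack between -0.012 and 0.012 m and x of white_vase_center in the frame of display_rack between -0.125 and 0.125 m and z of white_vase_center in the frame of display_rack between 0.0555 and 0.0675 m); the robot touches nothing.
It fails at once if a vase is tipped over (more than 35 degrees) (angle between any of red_vase_center, blue_vase_center, green_vase_center, white_vase_center's own z axis and vertical above 0.61 rad).
It fails at once if a vase is dropped or thrown (faster than 0.7 m/s while not held) ((linear speed of red_vase above 0.7 m/s and contact force between the fingers and red_vase below 0.05 N) or (linear speed of blue_vase above 0.7 m/s and contact force between the fingers and blue_vase below 0.05 N) or (linear speed of green_vase above 0.7 m/s and contact force between the fingers and green_vase below 0.05 N) or (linear speed of white_vase above 0.7 m/s and contact force between the fingers and white_vase below 0.05 N)).
It also fails if it takes over 106 s, if anything falls off the work surface, if the arm or the gripper's body presses on something with over 40 N, if the wrist force passes 120 N, or if a joint passes its speed limit or range.

## Working session

There is one attempt and no reset: what is moved stays moved. The work goes in short steps, each a Python script; the robot and the scene stay as the last script left them, time stands still between calls to the robot, and variables do not carry over. Pictures are saved under pics/ and viewed, at most 14 in all, crops included, and the job is handed in when it is done.

```bash
mkdir -p pics; python3 - <<'E'
from bench import *
import cv2,pickle
d={}
for n in("top","side"):
    i=get_image(n);d[n]=i;cv2.imwrite(f"pics/{n}0.png",i["frame"]);print(n,i["camera_matrix"],i["view"],i.keys())
pickle.dump(d,open("d.pkl","wb"))
s=state();print(s)
E
```

```text
top [[467.57668208   0.         315.55124236]
 [  0.         467.57668208 204.64814653]
 [  0.           0.           1.        ]] [[-0.11066592 -0.99385627  0.00166511  0.0392876 ]
 [ 0.97393046 -0.10811307  0.19942673 -0.5383194 ]
 [-0.19802149  0.02369144  0.97991133 -0.92524405]
 [ 0.          0.          0.          1.        ]] dict_keys(['frame', 'depth', 'camera_matrix', 'view'])
side [[453.04578453   0.         317.72372349]
 [  0.         453.04578453 200.07984538]
 [  0.           0.           1.        ]] [[-0.98334743 -0.18052046 -0.02098087  0.54829452]
 [ 0.10248254 -0.64615223  0.75629665 -0.11638614]
 [-0.15008385  0.74155219  0.65389233 -0.78258127]
 [ 0.          0.          0.          1.        ]] dict_keys(['frame', 'depth', 'camera_matrix', 'view'])
{'time': 0.1, 'joint_pos': array([-1.22868830e+00,  9.17738674e-02,  1.23173465e+00, -1.23007951e-05,
        1.81976992e+00, -5.67400570e-02]), 'dq': array([ 0.00125342, -0.00100689, -0.00341401, -0.00028157, -0.00033157,
       -0.00089791]), 'joint_torque': array([ 3.14776393e-03, -4.47856057e+01, -4.07571101e+01,  7.01426505e-02,
        2.84140161e-02, -1.25134256e-04]), 'ee_pos': array([ 0.23290771, -0.55269511,  0.22964313]), 'ee_rot': array([-8.33475620e-04,  9.80180791e-01,  1.98103270e-01, -1.25760534e-04]), 'ft_force': array([-0.39115224, -0.21440145,  0.43400714]), 'moment': array([-0.03488564, -0.01230752,  0.00098212]), 'finger_force': 0.0, 'finger_gap': 0.08791327555430452}
```

View pics/top0.png

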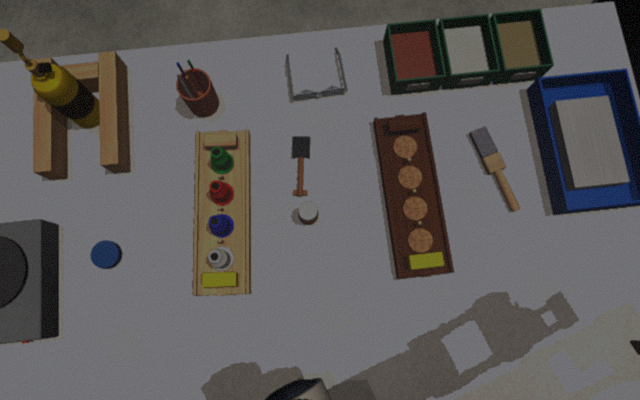

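View pics/side0.png

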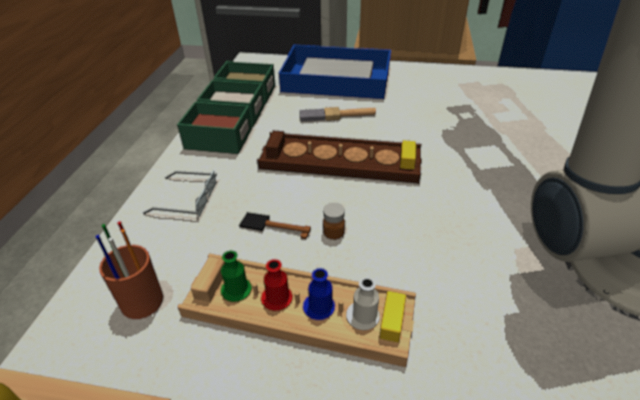

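The yellow blocks are at the near ends: display at (426,260), cooling at (220,280). From the yellow end the vases run white (220,258), blue (221,225), red (221,191), green (222,159). The corks run (420,240), (415,208), (410,177), (405,146).

```bash
cat > vis.py <<'E'
import cv2,numpy as np
def cloud(im):
    d=im["depth"];K=im["camera_matrix"];h,w=d.shape
    u,v=np.meshgrid(np.arange(w),np.arange(h))
    c=np.stack([(u-K[0,2])/K[0,0]*d,-(v-K[1,2])/K[1,1]*d,-d],-1)
    V=im["view"];return (c-V[:3,3])@V[:3,:3]
def ray(im,uv,z):
    K=im["camera_matrix"];V=im["view"];R=V[:3,:3];o=-R.T@V[:3,3]
    r=R.T@np.array([(uv[0]-K[0,2])/K[0,0],-(uv[1]-K[1,2])/K[1,1],-1]);return (o+r*(z-o[2])/r[2])[:2]
def blobs(m,amin=40):
    n,l,s,c=cv2.connectedComponentsWithStats(m.astype(np.uint8));return [(s[i,4],c[i]) for i in range(1,n) if s[i,4]>=amin],l
E
python3 - <<'E'
import pickle;from vis import *
d=pickle.load(open("d.pkl","rb"));np.set_printoptions(precision=4,suppress=True)
for n,im in d.items():
    f=im["frame"];hsv=cv2.cvtColor(f,cv2.COLOR_BGR2HSV);H,S,Vv=cv2.split(hsv)
    print(n)
    P=cloud(im)
    samp={"top":[(405,146),(410,177),(426,260),(220,280),(270,250),(221,225)],"side":[(295,149),(387,156),(410,155),(393,316),(320,275)]}[n]
    for p in samp: print(p,hsv[p[1],p[0]],P[p[1],p[0]])
    y=(H>24)&(H<34)&(S>200)&(Vv>90)
    for a,c in blobs(y)[0]: print("yellow",a,c,ray(im,c,.05))
    k=(abs(P[...,2]-.024)<.012)&(H>6)&(H<22)&(Vv>(95 if n=="top" else 110))
    for a,c in blobs(k)[0]: print("cork?",a,c,ray(im,c,.024))
    t=(P[...,2]>.088)&(P[...,2]<.106)&(im["depth"]>0)
    for a,c in blobs(t,15)[0]: 
        print("lip",a,c,ray(im,c,.099),f[int(c[1]),int(c[0])])
E
```

```text
top
(405, 146) [ 12 133  98] [ 0.656  -0.2334  0.0225]
(410, 177) [ 14 149  91] [ 0.5837 -0.233   0.0254]
(426, 260) [ 31 191 112] [ 0.3998 -0.2335  0.0494]
(220, 280) [ 30 204 110] [0.4059 0.1898 0.052 ]
(270, 250) [135  13 117] [ 0.4615  0.0877 -0.0011]
(221, 225) [120 145  67] [0.5135 0.1747 0.0799]
yellow 161 [48.0186 84.3106] [0.8764 0.539 ]
cork? 2434 [237.7465 215.3796] [0.5405 0.1477]
cork? 1502 [201.9581 200.4028] [0.5819 0.2221]
cork? 353 [405.0085 146.3428] [ 0.6547 -0.2329]
cork? 545 [501.2972 175.8881] [ 0.5645 -0.4325]
cork? 373 [410.0643 176.7185] [ 0.5846 -0.2336]
cork? 378 [415.2672 208.0238] [ 0.5143 -0.2342]
cork? 406 [420.3103 240.0123] [ 0.4445 -0.2343]
cork? 164 [194.3171 269.2439] [0.4359 0.2473]
lip 35 [187.8857  71.1429] [0.8471 0.2176] [32 43 74]
lip 272 [195.7574  88.5074] [0.8057 0.2034] [31 32 50]
lip 198 [ 78.0556 103.9848] [0.798  0.4494] [19 26 25]
lip 15 [202.0667  86.2667] [0.8093 0.1899] [16 11 41]
lip 111 [215.9279 151.7568] [0.6624 0.1707] [26 34 32]
lip 115 [214.9913 185.6261] [0.5915 0.1775] [29 31 26]
lip 117 [214.3248 220.6752] [0.5202 0.1837]
[... 702 characters left out ...]
266.636    3.4273] [ 0.9177 -0.9833] [28 30 30]
lip 322 [433.7267   1.6677] [ 0.3449 -1.0679] [35 58 75]
lip 149 [545.1409 245.349 ] [0.1887 0.0727] [38 40 39]
lip 538 [126.355  269.0632] [0.8042 0.2221] [60 68 79]
lip 60 [122.1833 248.9833] [0.8309 0.1853] [30 48 93]
lip 37 [111.2973 254.5405] [0.8418 0.1989] [21 36 73]
lip 178 [229.2135 257.0169] [0.6601 0.1742] [15 17 18]
lip 36 [135.8889 262.8611] [0.7959 0.2084] [15 52 97]
lip 188 [273.117 266.016] [0.5896 0.1807] [19 23 19]
lip 38 [112.3947 268.5526] [0.8254 0.2246] [66 10  5]
lip 40 [124.575 271.45 ] [0.8045 0.2268] [88 97 99]
lip 195 [319.3333 275.0718] [0.5189 0.1865] [17 20 22]
lip 207 [366.6908 284.1111] [0.4496 0.1917] [22 23 23]
```

```bash
cat > mv.py <<'E'
from bench import *
import numpy as np
V=dict(white=(.4501,.1902),blue=(.5196,.1851),red=(.5905,.1791),green=(.6612,.1725))
C=dict(white=(.4442,-.2332),blue=(.5140,-.2329),red=(.5840,-.2322),green=(.6541,-.2317))
q=lambda a:[0,np.cos(a/2),np.sin(a/2),0]
QV,QC=q(-.084),q(.006)
ZG,ZT=.045,.15
def pr(t):
    s=state();print(t,round(s["time"],2),s["ee_pos"].round(4),round(s["finger_gap"],4),round(s["finger_force"],1),s["ft_force"].round(1),flush=True)
def transfer(n):
    v,c=V[n],C[n]
    move_to([*v,ZT],QV); move_l([*v,ZG],.1); hold(.2); pr("at "+n)
    close(); hold(.2); pr("gripped")
    move_l([*v,ZT],.1); move_l([*c,ZT],.2,QC); hold(.2); pr("over")
    move_l([*c,ZG+.012],.1); move_l([*c,ZG+.001],.03); hold(.2); pr("down")
    gripper_open(); hold(.2); move_l([*c,ZT],.1); pr("left")
E
python3 - <<'E'
from mv import *
import cv2
transfer("white")
move_to([*V["blue"],ZT+.05],QV)
cv2.imwrite("pics/s1.png",get_image("side")["frame"])
pr("end")
E
```

```text
at white 4.24 [0.4505 0.1903 0.0456] 0.0878 0.0 [-0.4  0.3  0.1]
gripped 5.28 [0.4501 0.1901 0.045 ] 0.0374 30.0 [-0.8 -1.5  0.3]
over 8.94 [ 0.4443 -0.2329  0.1501] 0.0372 30.0 [ 0.2 -0.5 -0.9]
down 10.74 [ 0.4443 -0.2332  0.0461] 0.037 30.0 [-0.1  0.9 -1.9]
left 13.04 [ 0.4439 -0.233   0.149 ] 0.0877 0.0 [ 0.4 -0.4  0.6]
end 14.67 [0.5198 0.184  0.1998] 0.0878 0.0 [ 0.1  0.4 -0.1]
```

View pics/s1.png

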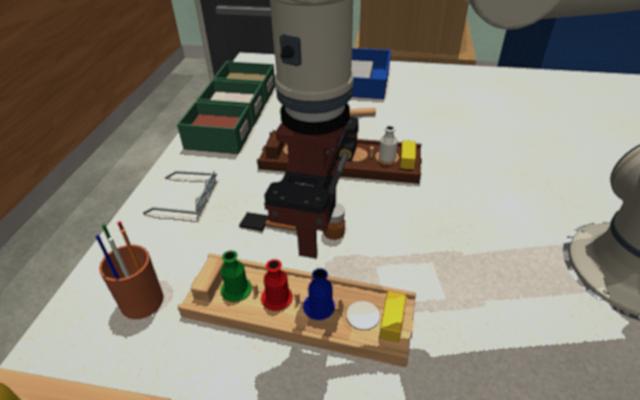

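The white vase stands upright at (388,148) on the first cork, beside the yellow block. The other three are undisturbed. I'll move the rest the same way and then measure.

```bash
python3 - <<'E'
from mv import *
from vis import *
for n in("blue","red","green"): transfer(n)
move_l([.55,0,.2],.2)
movej([0.9,0.091,1.231,0,1.82,-0.057]); hold(.3)
for n in("top","side"):
    im=get_image(n);cv2.imwrite(f"pics/{n}2.png",im["frame"]);P=cloud(im)
    t=(P[...,2]>.088)&(P[...,2]<.106)&(im["depth"]>0)
    for a,c in blobs(t,15)[0]:
        r=ray(im,c,.099)
        if abs(r[1]+.23)<.04: print(n,a,r.round(4))
pr("end")
E
```

```text
at blue 16.38 [0.52   0.1852 0.0457] 0.0878 0.0 [ 0.6 -0.   0.3]
gripped 17.42 [0.5196 0.185  0.045 ] 0.0374 30.0 [ 0.5 -1.3  0.7]
over 21.06 [ 0.5141 -0.2325  0.15  ] 0.0371 30.0 [ 0.7 -0.  -1.5]
down 22.86 [ 0.5141 -0.2329  0.0461] 0.0371 30.0 [-0.3 -0.3 -2.1]
left 25.16 [ 0.5136 -0.2327  0.1489] 0.0877 0.0 [-0.5 -0.8  0.2]
at red 28.11 [0.5909 0.1792 0.0458] 0.0879 0.0 [-0.2  0.3  0.1]
gripped 29.14 [0.5905 0.179  0.045 ] 0.0373 30.0 [-0.1 -0.4  0.5]
over 32.75 [ 0.5841 -0.2317  0.1501] 0.0374 30.0 [-0.1  0.9 -1.3]
down 34.55 [ 0.584  -0.2322  0.0461] 0.0375 30.0 [ 0.1  0.6 -2.1]
left 36.85 [ 0.5836 -0.232   0.1488] 0.0882 0.0 [-0.3 -0.5  0.3]
at green 39.77 [0.6616 0.1726 0.0458] 0.0878 0.0 [-0.2  1.  -0.1]
gripped 40.81 [0.6612 0.1725 0.045 ] 0.0372 30.0 [-0.4 -0.1 -0.7]
over 44.38 [ 0.6542 -0.2311  0.1501] 0.0375 30.0 [ 0.   0.2 -1.9]
down 46.18 [ 0.6541 -0.2317  0.0461] 0.0369 30.0 [ 0.5  0.3 -0.9]
left 48.48 [ 0.6537 -0.2315  0.1487] 0.0875 0.0 [-0.7 -0.5 -0.3]
top 113 [ 0.6553 -0.2304]
top 113 [ 0.5848 -0.2313]
top 117 [ 0.515  -0.2315]
top 119 [ 0.4445 -0.2319]
side 72 [ 0.6528 -0.2216]
side 74 [ 0.583  -0.2226]
side 79 [ 0.5137 -0.2229]
side 82 [ 0.4438 -0.2232]
end 52.25 [0.3458 0.4901 0.2306] 0.0877 0.0 [-0.   0.3  0.8]
```

View pics/side2.png

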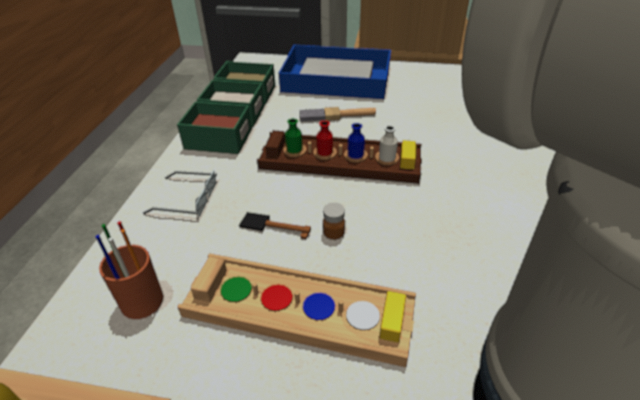

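View pics/top2.png

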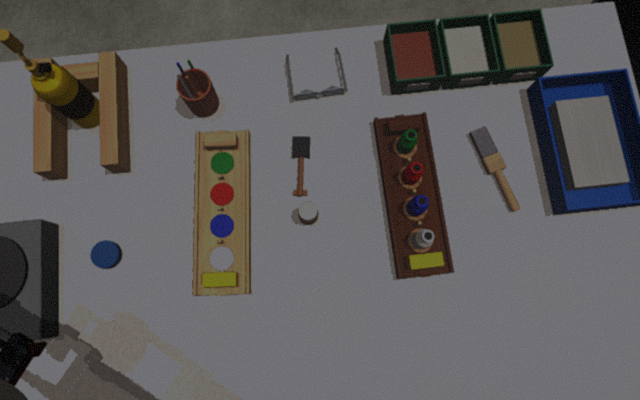

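All four vases stand upright on the corks: white (425,238), blue (418,205), red (413,172) and green (408,140). The top view puts each lip within about 2 mm of its cork centre. The side-view lips read about 10 mm off across the row, which I attribute to the mask catching the near rim at that angle. The arm is clear.

```bash
python3 -c "
from bench import *
print(job_done())"
```

```text
the job is handed in; nothing more can be done
None
```

The job is handed in: from the yellow end, the white, blue, red and green vases stand upright on their matching cork places, within about 2 mm of centre by the top camera (the side camera's rough reading was about 10 mm off across the row); all moves finished by about 52 s and no verdict was returned.

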